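# Nip up a bearing retaining ring with a two-pin spanner

## Robot

A 6-joint arm with a two-finger parallel gripper is mounted at the origin on a cart in front of the work surface, level with it; the furniture and walls round the work are solid. World frame = base frame: x ahead of the robot, y to its left, z up, the work surface at z = 0. Lengths are in m, angles in rad, forces in N, time in s.
With the tool pointing down it reaches from about 0.35 to 0.85 m from the base axis. Payload 8.1 kg.
Tool frame: the origin (TCP) lies between the finger pads; the fingertips stand 11 mm ahead of it and the grasp point (between the pads) lies 8 mm behind it (robot.tips_ahead is the distance from the TCP to the fingertips, in m); z points along the fingers, y is the line along which they close (so a half turn about z gives the same grasp; the last joint's range is limited). The gripper opens to 93 mm and grips with 3 to 60 N. Pads are 15 mm wide; open, the fingers measure 128 mm over their backs; the gripper's body (75 mm by 188 mm) begins 65 mm behind the grasp point.
Start: joints at [-0.085, 0.13, 1.488, -0, 1.523, -0.085], TCP at [0.6, 0, 0.23] pointing down, gripper open.
Joint ranges: [-2.96, 2.96], [-0.89, 2.26], [0.02, 2.5], [-1.34, 4.48], [0, 2.73], [-2.66, 2.66]. Speed limits (rad/s): [2.39, 2.39, 2.79, 3.14, 3.14, 3.14].

## Interface

Orientations are given as a rotation vector (axis times angle).
In Python, from plant import robot gives the robot as it stands. The module is installed in compiled form; this text tells all that it offers.
- The arm moves only by the tool move_arm, never from a script. Its argument "deltas" is one flat list of numbers, 7 for each row, row after row: the shift along the tool's x, y, z in m, then the turn, a rotation vector about the tool's x, y, z in rad, then the opening, from 0 (shut) to 1 (fully open). A call has 1 to 12 rows; each row is the pose to reach, as a shift and turn from the pose commanded when the call began, along the tool's axes at that moment; what a row does not reach only later rows make up. A row lasts 1/8 s, in which the tool goes at most 62.5 mm and 10.7 degrees, less where a joint would pass 70% of its speed; a pose out of reach is approached as far as the arm can. A call with a gripper value outside its range is refused whole. The fingers move at their own pace and stop on an object; "squeeze" is the grip in N (left out, the last holds). Time passes only in rows, so rows that repeat a pose let the fingers close. It gives the time, the measured TCP pose, the force, the opening and the grip force at its end, in the units of the state.
- robot.read_state(): the state, without advancing time (a new reading comes with each control period).
- robot.read_camera(name): name is "scene" or "side" or "wrist"; returns (picture, depth): 420x560x3 uint8, red, green, blue; 420x560 float32, m along the optical axis (not along the pixel's ray), 0 where there is no reading.
- robot.camera_model(name): a dict with "K" (3x3 intrinsics, pixels), "R" (3x3) and "t" (3): a world point X has camera coordinates R X + t; the wrist camera has in their place "tool_from_camera" (4x4, takes a point from camera to tool coordinates, whose origin is the TCP and whose axes are the flange's). Camera axes: x right, y down, z forward; pixel columns grow to the right and rows downward; lengths in m; the calibration is good to about 2 mm. A picture is of the moment at which its call begins: read the wrist's pose just before it. camera_model takes no time and is no camera call.
- robot.close_job(): hands the job in; it is judged then, once.
Trained networks look in the newest picture that a camera, given by its name, has taken for a name from the list of things; names that differ only in an ending like _2 or _b are one class to them, and where a whole thing is asked for, a point or a joint stands for the part that bears it (a point fixed in the world has none). Each returns a list of dicts, best first, with "confidence" (0 to 1); they miss things now and then, are a little off and sometimes report something else, mostly with a low value. They report only what shows in the picture. A call takes as long as a camera call. They do not tell look-alikes from the thing itself.
- robot.recognise(camera, label): "uv" ([column, row] in pixels, amid what is visible of it).
The state is a dict: "t": time; "q": joint angles; "dq": joint speeds; "joint_torque": joint torques, N m; "tool_pos": TCP position; "orientation": TCP orientation; "force": force on the tool from outside, world axes, zero at the start; "wrist_torque": the same for the moment, N m; "opening": finger opening in m; "gripper_force": force on a finger pad.
Only numpy, scipy, OpenCV 4.12 (cv2) and the standard library are available. Lean on these libraries where they do the work, as an engineer would, in place of code of your own. Each camera call takes 0.05 s, during which the arm holds its last target. There are 200 camera calls.

## Task

The recessed retaining ring in the bearing block is loose. Take the two-pin spanner out of its wooden stand, feel its pins into the ring's two holes without forcing them, and turn the ring clockwise (seen from above) until it comes up against its hidden seat and is nipped up to about 0.45 N m, no more than 0.7 N m, touching block and ring with the spanner only. Then draw the spanner out and put it back upright in its stand with its pins in the stand's holes, leaving the ring tight and the other things on the bench where they are.

Things in the scene. Friction and masses are not known exactly. Their poses are not given: they have to be found in the camera images.
- housing: Bearing block bolted to the bench, grey painted casting 120 x 120 mm (base 126 x 126), 48 mm high, a 6 mm high bolt head at each corner. Origin: centre of its underside; z up. Two short dark lines on its top, on either side of the bore, mark its x axis. It does not move. In its middle is a round recess 66 mm wide with the plain steel retaining ring and, lower, a shaft end.
- ring_face (a point): Centre of the ring's flat top, 40 mm above the bench, 8 mm below the block's top; fixed to the block, axes as the block's (does not turn with the ring). Ring: outer diameter 64, inner 30, 8 mm thick, two 8.5 mm through-holes opposite each other on a 48 mm circle, 4 mm of free space under it. At the start the line of the holes lies 0 to 0.3 rad clockwise (from above) of the x axis.
- block_top (a point): Point on the ring's vertical axis level with the block's top, 48 mm above the bench. The ring turns about this axis with a running friction of about 0.15 N m, not sinking measurably. Its seat is hidden in the block: it is met after 0.5 to 1.2 rad of clockwise turning, then the torque climbs by about 0.1 N m per 0.014 rad. The running friction keeps the ring tight when it is let go.
- stand_top (a point): Centre of the top of the spanner's wooden stand, a fixed light wood block 40 mm (x) by 92 mm (y), 30 mm high. Two holes 12 mm wide and 15 mm deep in its top, 24 mm to either side of this point along its y axis, take the spanner's pins with 3 mm play all round; the spanner's crossbar then rests on the stand's top.
- spanner_grip (a point): Centre of the dark wooden grip of the two-pin spanner, which stands upright in the stand at the start. The grip is a flat bar 18 mm thick (x), 64 mm long (y, parallel to the line of the two pins), 30 mm high, on top of a 15 mm steel stem. Tool 78 mm high, about 220 g. The point lies 63 mm above the pin tips. Half a turn makes no difference.
- spanner_foot (a point): Point on the spanner's stem axis level with its pin tips; z up along the stem. Steel crossbar 16 (x) by 58 (y) by 10 mm with two pins below it, 6 mm thick, 9 mm long, tapered tips, 24 mm to either side of the axis along y. Fully in the ring, this point lies 9 mm below the ring's face; in the stand, 9 mm below the stand's top.
- wax_tin: Round wax tin, 69 mm across, 29 mm high, on the bench; origin under its centre. Bystander.
- chuck_key: Steel drill chuck key with T handle, 50 x 75 x 15 mm, on the bench; origin under its centre. Bystander.
- spanner_13: Flat open-ended and ring spanner, 180 mm long, 8 mm thick, lying on the bench on the left; origin under its centre. Bystander, not the tool for this job.
Mind the look-alikes: they are no part of the job. What is shaped like the part that bears stand_top but green is not meant.

How it is judged:
On the way, in this order (a step that is already met when the one before it is completed fails the run):
1. both pins are in the ring's holes by 5 mm or more, the spanner upright and on the ring's axis within 3 mm (z of spanner_foot in the frame of ring_face below -0.005 m and horizontal distance between spanner_foot and ring_face below 0.003 m and angle between spanner_foot's own z axis and vertical below 0.1 rad), for 0.2 s.
2. with the spanner still in the holes, the ring presses on its hidden seat with 7 N or more (at 30 mm radius: about 0.2 N m on top of the running friction, 0.35 N m at the spanner) (all of step 1 and contact force between ring_lug and seat_lug above 7 N), for 0.2 s.
At the end, for the whole second after the job is handed in: The ring still bears on its hidden seat (1 N or more), and the spanner stands released and at rest in its stand, upright within 0.1 rad, its pins 6 mm or more down in the stand's holes and its axis within 6 mm of the stand's centre (contact force between ring_lug and seat_lug above 1 N and z of spanner_foot in the frame of stand_top below -0.006 m and horizontal distance between spanner_foot and stand_top below 0.006 m and angle between spanner_foot's own z axis and vertical below 0.1 rad and linear speed of spanner below 0.02 m/s); the robot touches nothing.
It fails at once if the ring is overtightened: it presses on its seat with more than 24 N (about 0.72 N m plus the running friction) (contact force between ring_lug and seat_lug above 24 N).
It fails at once if the spanner is forced against the block or ring with more than 50 N (contact force between spanner and housing above 50 N).
It fails at once if the robot itself pushes on the block or ring with more than 3 N (contact force between any of the fingers, the arm and housing above 3 N).
It fails at once if a bystander is moved by more than 30 mm (distance of any of wax_tin, chuck_key, spanner_13 from where it was at the start of the episode above 0.03 m).
It also fails if it takes over 72 s, if anything falls off the work surface, if the arm or the gripper's body presses on something with over 40 N, if the wrist force passes 120 N, or if a joint passes its speed limit or range.

## Working session

There is one attempt and no reset: what is moved stays moved. The work goes in short steps, Python scripts to look and compute and a tool call to move; the robot and the scene stay as the last step left them, time stands still between calls to the robot, and variables do not carry over. Pictures are saved under pics/ and viewed, at most 10 in all, crops included, and the job is handed in when it is done.

Besides the shell and the picture viewer there is one more tool, called as name(argument=value, ...), one argument or row to a line, values as JSON. move_arm: Moves the arm, as the interface text tells. Its arguments: {"type":"object","properties":{"deltas":{"type":"array","items":{"type":"number"}},"squeeze":{"type":"number"}},"required":["deltas"]}

```bash
mkdir -p pics; cat > h.py <<'E'
from plant import robot
import numpy as np, cv2
from scipy.spatial.transform import Rotation as Ro
def cam(name):
    s=robot.read_state(); im,d=robot.read_camera(name); m=robot.camera_model(name)
    K=np.array(m['K'])
    if name=='wrist':
        T=np.array(m['tool_from_camera']); W=np.eye(4); W[:3,:3]=Ro.from_rotvec(s['orientation']).as_matrix(); W[:3,3]=s['tool_pos']
        C=W@T
    else:
        R=np.array(m['R']);C=np.eye(4);C[:3,:3]=R.T;C[:3,3]=-R.T@np.array(m['t'])
    return im,d,K,C
def cloud(d,K,C):
    v,u=np.mgrid[:d.shape[0],:d.shape[1]]
    P=np.stack([(u-K[0,2])/K[0,0]*d,(v-K[1,2])/K[1,1]*d,d],-1)
    return P@C[:3,:3].T+C[:3,3]
def ray_z(uv,z,K,C):
    r=C[:3,:3]@np.linalg.inv(K)@np.array([uv[0],uv[1],1.]); return C[:3,3]+r*(z-C[2,3])/r[2]
def proj(X,K,C):
    p=K@(C[:3,:3].T@(np.asarray(X)-C[:3,3])); return p[:2]/p[2]
def save(n,im): cv2.imwrite('pics/'+n,im[:,:,::-1])
E
cat > a.py <<'E'
from h import *
out=[]
for c in ['scene','wrist']:
    im,d,K,C=cam(c); out.append(im); P=cloud(d,K,C); np.savez(c+'.npz',im=im,d=d,K=K,C=C)
    for l in ['housing','ring_face','stand_top','spanner_grip','wax_tin','chuck_key','spanner_13']:
        for r in robot.recognise(c,l)[:3]:
            u,v=map(int,r['uv']); print(c,l,u,v,round(r['confidence'],2),P[v,u].round(3))
save('s1.png',out[0]);save('w1.png',out[1])
print(robot.read_state(),robot.tips_ahead)
E
python3 a.py
```

```text
scene housing 347 166 0.71 [ 0.456 -0.049  0.05 ]
scene ring_face 349 165 0.85 [ 0.454 -0.063  0.048]
scene stand_top 253 346 0.95 [0.382 0.737 0.032]
scene stand_top 321 226 0.68 [0.417 0.28  0.027]
scene stand_top 333 193 0.55 [0.447 0.108 0.033]
scene spanner_grip 315 209 0.59 [0.464 0.211 0.031]
scene wax_tin 287 171 0.58 [0.64  0.027 0.031]
scene chuck_key 279 193 0.56 [0.619 0.134 0.007]
scene spanner_13 307 255 0.91 [0.413 0.389 0.004]
wrist housing 186 240 0.84 [ 0.494 -0.056  0.049]
wrist ring_face 185 240 0.63 [ 0.493 -0.056  0.048]
wrist stand_top 152 108 0.94 [0.464 0.091 0.031]
wrist stand_top 138 4 0.93 [0.455 0.196 0.016]
wrist wax_tin 329 165 0.91 [0.66  0.029 0.03 ]
wrist chuck_key 301 77 0.59 [0.627 0.125 0.011]
wrist chuck_key 184 239 0.41 [ 0.492 -0.055  0.049]
{'t': 0.8, 'q': array([-8.53775498e-02,  1.30351294e-01,  1.48816524e+00,  1.63893437e-06,
        1.52297832e+00, -8.54068102e-02]), 'dq': array([-0.00051417, -0.00039537,  0.00020112,  0.00120731,  0.00044843,
       -0.00024804]), 'joint_torque': array([-2.73774949e-04, -5.59700310e+01, -4.92029715e+01,  7.66351749e-02,
        2.24853214e-02, -4.15040904e-05]), 'tool_pos': array([6.00032386e-01, 3.36427136e-05, 2.29683449e-01]), 'orientation': array([2.22135691e+00, 2.22142174e+00, 1.00928242e-04]), 'force': array([ 0.66097535, -0.52838488,  0.23238663]), 'wrist_torque': array([-0.00119395,  0.04738889, -0.00130193]), 'gripper_force': 0.0, 'opening': 0.09313030645444585} 0.011
```

View pics/s1.png

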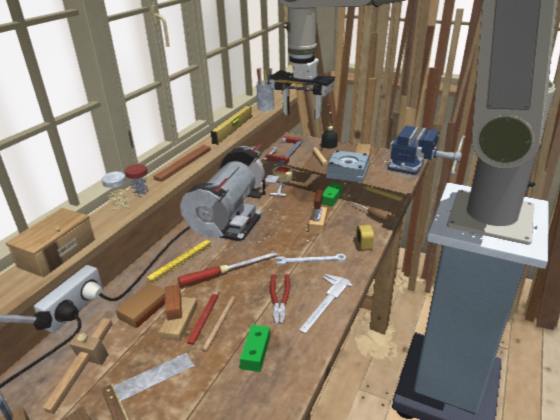

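View pics/w1.png

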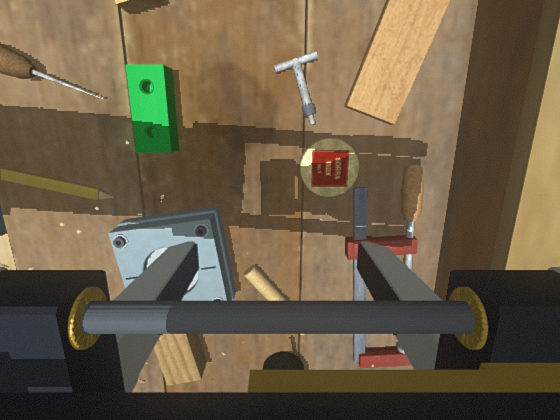

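The scene view shows the upright spanner in a light wood stand at about (318,210). Green look-alike blocks stand at (331,195) and (254,347). The block is at (347,166). The wrist view shows the green block at (152,108), the bearing block at (175,245), the chuck key at (300,77) and the tin at (329,165).

Stand candidates: wood (318,215), which fits because it is light wood with the tool in it, and green (331,195) and (254,347), which are not meant. I'll move over the wooden one and confirm it in a crop.

move_arm(
  deltas=[0.05,-0.03,-0.01,0,0,0,1,0.1,-0.06,-0.02,0,0,0,1,0.15,-0.09,-0.03,0,0,0,1,0.2,-0.13,-0.03,0,0,0,1,0.2,-0.13,-0.03,0,0,0,1,0.2,-0.13,-0.03,0,0,0,1],
)

```text
t: 1.55
tool_pos: [0.4702, 0.1999, 0.2598]
orientation: [2.22, 2.222, 0.0]
force: [0.6, -0.2, -0.4]
opening: 0.0933
gripper_force: 0.0
```

```bash
python3 - <<'E'
from h import *
im,d,K,C=cam('wrist'); P=cloud(d,K,C); np.savez('w2.npz',im=im,d=d,K=K,C=C)
for l in ['stand_top','spanner_grip','housing','spanner_13']:
    for r in robot.recognise('wrist',l)[:3]:
        u,v=map(int,r['uv']); print(l,u,v,round(r['confidence'],2),P[v,u].round(3))
s=cv2.resize(np.load('scene.npz')['im'][170:250,280:360],(280,280),interpolation=cv2.INTER_CUBIC)
c=np.zeros((420,800,3),np.uint8);c[:,:520]=im[:,:520];c[:280,520:]=s
save('w2.png',c)
for lo,hi in [(.085,.105),(.026,.034)]:
    m=(P[...,2]>lo)&(P[...,2]<hi)&(d>0.1)&(abs(P[...,0]-.46)<.08)&(abs(P[...,1]-.21)<.1)
    Q=P[m]; print(len(Q), cv2.minAreaRect((Q[:,:2]*1000).astype(np.float32)) if len(Q) else 0, np.median(Q,0))
print(robot.read_state()['tool_pos'])
E
```

```text
stand_top 268 259 0.76 [0.459 0.097 0.03 ]
stand_top 264 135 0.69 [0.455 0.261 0.032]
spanner_grip 253 154 0.75 [0.446 0.245 0.1  ]
housing 269 349 0.61 [ 0.459 -0.039  0.041]
housing 255 153 0.58 [0.448 0.246 0.1  ]
spanner_13 182 29 0.95 [0.359 0.382 0.008]
1091 ((445.4718322753906, 240.8023223876953), (18.179353713989258, 63.88389587402344), 14.57845687866211) [0.44589001 0.24268508 0.09846905]
1753 ((451.85516357421875, 197.968505859375), (48.85144805908203, 180.8784637451172), 8.350726127624512) [0.45391687 0.22745302 0.03028764]
[0.47067244 0.19892687 0.25941618]
```

View pics/w2.png

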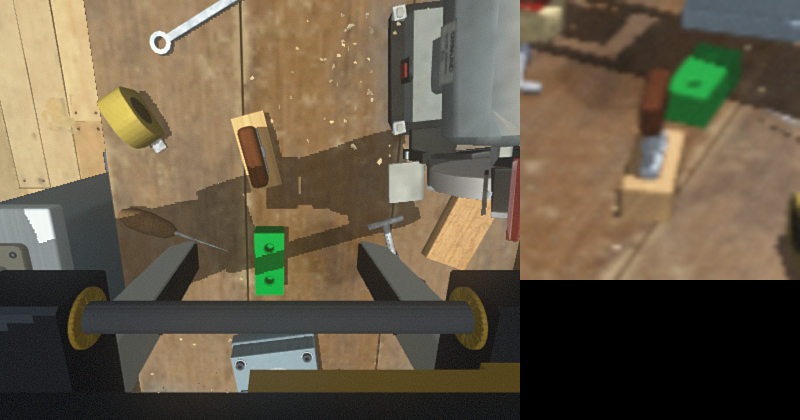

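The crop confirms it: the dark wood grip stands in the light wood stand at (256,155). The green block at (269,262) is the look-alike. I'll grasp the grip along its 64 mm length for good torque and enough wrist range. First I turn the tool above it and take a closer look.

move_arm(
  deltas=[0.041,-0.0245,0,0,0,-0.18,1,0.041,-0.0245,0,0,0,-0.36,1,0.041,-0.0245,0,0,0,-0.54,1,0.041,-0.0245,0,0,0,-0.72,1,0.041,-0.0245,0,0,0,-0.9,1,0.041,-0.0245,0,0,0,-1.08,1,0.041,-0.0245,0,0,0,-1.26,1,0.041,-0.0245,0,0,0,-1.44,1,0.041,-0.0245,0,0,0,-1.62,1,0.041,-0.0245,0,0,0,-1.8,1,0.041,-0.0245,0,0,0,-1.826,1,0.041,-0.0245,0,0,0,-1.826,1],
)

```text
t: 3.3
tool_pos: [0.4458, 0.2406, 0.2595]
orientation: [0.393, -3.117, 0.0]
force: [0.6, -0.5, 0.4]
opening: 0.0932
gripper_force: 0.0
```

```bash
python3 - <<'E'
from h import *
s=robot.read_state()
im,d,K,C=cam('wrist'); P=cloud(d,K,C); np.savez('w3.npz',im=im,d=d,K=K,C=C)
save('w3.png',im)
R=Ro.from_rotvec(s['orientation']).as_matrix();print(s['tool_pos'],s['q'].round(3),'psi',np.degrees(np.arctan2(R[1,1],R[0,1])))
print(np.array(robot.camera_model('wrist')['tool_from_camera']).round(4), K)
near=(abs(P[...,0]-.4455)<.07)&(abs(P[...,1]-.241)<.08)
m=near&(P[...,2]>.09)&(P[...,2]<.106)&(d>.1)
r=cv2.minAreaRect((P[m][:,:2]*1000).astype(np.float32));print('grip',m.sum(),r,np.median(P[m],0))
hsv=cv2.cvtColor(im,cv2.COLOR_RGB2HSV)
m=near&(P[...,2]>.024)&(P[...,2]<.036)&(hsv[...,2]>140)
m=cv2.morphologyEx(m.astype(np.uint8),cv2.MORPH_OPEN,np.ones((3,3)))>0
r=cv2.minAreaRect((P[m][:,:2]*1000).astype(np.float32));print('stand',m.sum(),r,np.median(P[m],0))
S=np.load('scene.npz');Q=cloud(S['d'],S['K'],S['C'])
for x0 in np.arange(.3,.75,.05):
  print(round(x0,2),[ (lambda z: round(float(z.max()),2) if z.size else None)(Q[...,2][(abs(Q[...,0]-x0-.025)<.025)&(abs(Q[...,1]-y0-.025)<.025)&(S['d']>.1)]) for y0 in np.arange(-.3,.3,.05)])
E
```

```text
[0.44579939 0.24064258 0.25954805] [ 0.394 -0.135  1.699 -0.     1.578 -1.428] psi 104.3880916757809
[[-2.000e-04 -9.637e-01 -2.669e-01  7.320e-02]
 [ 1.000e+00 -0.000e+00 -4.000e-04  1.000e-04]
 [ 4.000e-04 -2.669e-01  9.637e-01 -1.552e-01]
 [ 0.000e+00  0.000e+00  0.000e+00  1.000e+00]] [[307.87104715   0.         277.35218067]
 [  0.         307.87104715 209.35831757]
 [  0.           0.           1.        ]]
grip 1004 ((445.3142395019531, 240.51510620117188), (18.01705551147461, 62.89567947387695), 14.600958824157715) [0.44423399 0.24073042 0.09844354]
stand 911 ((445.3328552246094, 241.04910278320312), (40.174312591552734, 92.12373352050781), 14.45815658569336) [0.4368767  0.25024807 0.0300778 ]
0.3 [0.13, 0.14, 0.13, 0.01, 0.01, 0.01, 0.57, 0.58, 0.03, 0.03, 0.01, 0.06]
0.35 [0.01, 0.08, 0.08, 0.01, 0.02, 0.03, 0.57, 0.58, 0.02, 0.01, 0.01, 0.01]
0.4 [0.04, 0.04, 0.06, 0.06, 0.06, 0.06, 0.56, 0.58, 0.04, 0.03, 0.1, 0.1]
0.45 [0.04, 0.04, 0.05, 0.05, 0.06, 0.05, 0.04, 0.57, 0.04, 0.03, 0.1, 0.03]
0.5 [0.01, None, 0.05, 0.06, 0.05, 0.35, 0.35, 0.57, 0.01, 0.01, 0.01, 0.01]
0.55 [0.14, 0.16, 0.02, 0.02, 0.01, 0.54, 0.55, 0.57, 0.01, 0.11, 0.11, 0.01]
0.6 [0.11, 0.05, 0.02, 0.01, 0.01, 0.4, 0.54, 0.57, 0.02, 0.2, 0.21, 0.2]
0.65 [0.01, 0.01, 0.01, 0.02, 0.02, 0.35, 0.35, 0.03, 0.02, 0.06, 0.2, 0.17]
0.7 [0.02, 0.02, 0.02, 0.02, 0.03, 0.02, 0.02, 0.0, None, 0.0, 0.19, 0.18]
```

View pics/w3.png

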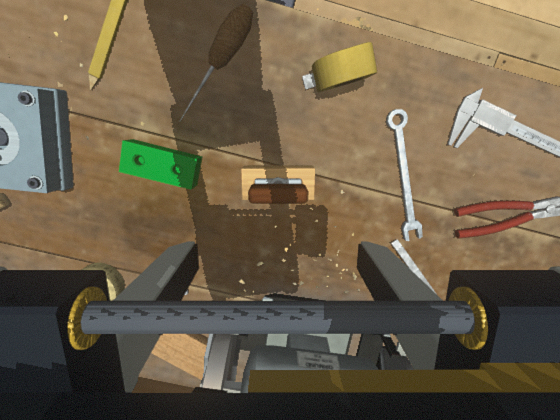

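The stand's centre is at (0.4453, 0.2410), yaw 14.5°, and the grip is at (0.4453, 0.2405). The sizes match the description. In the picture, the stand is at (278,185) and the green look-alike at (160,163). I'll descend and grasp.

move_arm(
  deltas=[0,0,0.05,0,0,0,1,0,0,0.1,0,0,0,1,0,0,0.15,0,0,0,1,0,0,0.1835,0,0,0,1,0,0,0.1835,0,0,0,1,0,0,0.1835,0,0,0,0.5,0,0,0.1835,0,0,0,0.5,0,0,0.1835,0,0,0,0.5,0,0,0.1835,0,0,0,0.5,0,0,0.1835,0,0,0,0.5],
  squeeze=45,
)

```text
t: 4.6
tool_pos: [0.4464, 0.2414, 0.0774]
orientation: [-0.399, 3.114, 0.001]
force: [-0.2, -0.2, 6.8]
opening: 0.064
gripper_force: 45.0
```

move_arm(
  deltas=[0,0,-0.02,0,0,0,0.5,0,0,-0.05,0,0,0,0.5,0,0,-0.11,0,0,0,0.5,0,0,-0.17,0,0,0,0.5,0,0,-0.184,0,0,0,0.5,0,0,-0.184,0,0,0,0.5],
)

```text
t: 5.35
tool_pos: [0.4458, 0.2411, 0.2604]
orientation: [-0.4, 3.115, 0.0]
force: [1.0, -0.2, -2.9]
opening: 0.0636
gripper_force: 45.0
```

```bash
python3 - <<'E'
from h import *
s=robot.read_state();print(s['tool_pos'],s['force'],s['wrist_torque'],s['opening'],s['q'].round(3))
S=np.load('wrist.npz');P=cloud(S['d'],S['K'],S['C'])
m=(P[...,2]>.045)&(P[...,2]<.051)&(abs(P[...,0]-.47)<.1)&(abs(P[...,1]+.06)<.1)&(S['d']>.1)
print(m.sum(),cv2.minAreaRect((P[m][:,:2]*1000).astype(np.float32)))
m=(P[...,2]>.036)&(P[...,2]<.043)&(abs(P[...,0]-.47)<.045)&(abs(P[...,1]+.06)<.045)&(S['d']>.1)
print(m.sum(),P[m].mean(0))
E
```

```text
[0.4457729  0.24114147 0.26037593] [ 1.03577509 -0.16033294 -2.90391894] [ 0.14685775 -0.0484803  -0.01438919] 0.06360126673211039 [ 0.395 -0.136  1.699 -0.     1.578 -1.431]
4399 ((470.62982177734375, -91.12416076660156), (121.73774719238281, 107.29889678955078), 7.8107991218566895)
296 [ 0.45945619 -0.06252924  0.03992935]
```

move_arm(
  deltas=[0.0064,-0.033,0,0,0,0.174,0.5,0.0128,-0.066,0,0,0,0.348,0.5,0.0192,-0.099,0,0,0,0.522,0.5,0.0256,-0.132,0,0,0,0.696,0.5,0.032,-0.165,0,0,0,0.87,0.5,0.0384,-0.198,0,0,0,1.044,0.5,0.0448,-0.231,0,0,0,1.218,0.5,0.0512,-0.264,0,0,0,1.392,0.5,0.0576,-0.297,0,0,0,1.566,0.5,0.064,-0.33,0,0,0,1.738,0.5,0.064,-0.33,0,0,0,1.738,0.5,0.064,-0.33,0,0,0,1.738,0.5],
)

```text
t: 6.85
tool_pos: [0.4659, -0.0938, 0.2578]
orientation: [-2.117, -2.316, 0.002]
force: [0.5, -0.8, -2.8]
opening: 0.0637
gripper_force: 45.0
```

```bash
python3 - <<'E'
from h import *
s=robot.read_state()
im,d,K,C=cam('wrist'); P=cloud(d,K,C); np.savez('w4.npz',im=im,d=d,K=K,C=C)
R=Ro.from_rotvec(s['orientation']).as_matrix();print(s['tool_pos'],s['q'].round(3),'psi',np.degrees(np.arctan2(R[1,1],R[0,1])))
u,v=proj([.465,-.065,.04],K,C).astype(int);print(u,v)
c=im[90:290,180:380]
save('w4.png',cv2.resize(c,(600,600),interpolation=cv2.INTER_CUBIC))
E
```

```text
[ 0.46586515 -0.09380658  0.25781129] [-0.307 -0.219  1.777  0.     1.588 -0.397] psi 5.131725131280034
278 163
```

View pics/w4.png

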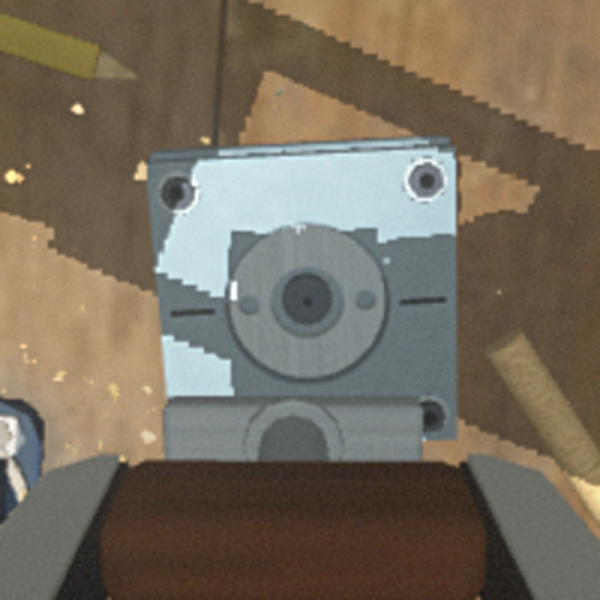

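The enlarged crop shows the ring's holes at full-image pixels (263,191) and (302,190), the block's x marks at (244,194) and (321,190), and the held spanner's crossbar front edge at row 222. Next I refine the hole positions.

```bash
python3 - <<'E'
from h import *
S=np.load('w4.npz');im,d,K,C=[S[k] for k in('im','d','K','C')]
g=cv2.cvtColor(im,cv2.COLOR_RGB2GRAY).astype(float)
H=[]
for u0,v0 in [(263,191.3),(302,190)]:
    p=cv2.getRectSubPix(g.astype(np.float32),(15,15),(u0,v0)); yy,xx=np.mgrid[-7:8,-7:8]
    print(p[3:12,3:12].astype(int))
    r=np.hypot(xx,yy); bg=np.median(p[(r>4.5)&(r<7)]); w=np.clip(bg-p-6,0,None)*(r<4.5)
    H.append((u0+(w*xx).sum()/w.sum(),v0+(w*yy).sum()/w.sum()))
W=[ray_z(h,.04,K,C) for h in H]; c=(W[0]+W[1])/2; e=W[1]-W[0]
print(H,W,'centre',c,'dist',np.hypot(*e[:2]),'ang',np.degrees(np.arctan2(e[1],e[0])))
M=[ray_z(h,.048,K,C) for h in [(180+192.5/3,90+312/3),(180+424/3,90+301/3)]];e=M[1]-M[0];print('marks',(M[0]+M[1])/2,np.degrees(np.arctan2(e[1],e[0])))
P=cloud(d,K,C)
m=(P[...,2]>.036)&(P[...,2]<.044)&(np.hypot(P[...,0]-c[0],P[...,1]-c[1])<.04)
print('ring face z',np.median(P[m][:,2]),cv2.minEnclosingCircle((P[m][:,:2]*1000).astype(np.float32)))
s=robot.read_state();R=Ro.from_rotvec(s['orientation']).as_matrix();f=s['tool_pos']+R@[0,0,.0564]
print('foot',f,'shift world',c-f,'tool',R.T@(c-f))
E
```

```text
[[146 135 135 132 134 139 136 134 137]
 [145 131 127 121 126 127 131 134 139]
 [139 121 113 112 116 118 122 134 138]
 [124 112 111 112 114 115 116 128 136]
 [120 105 113 114 112 114 114 124 135]
 [125 105 107 110 113 111 111 124 135]
 [136 112 104 103 109 106 114 125 136]
 [140 132 120 109 112 117 127 131 136]
 [141 135 139 129 132 138 138 135 135]]
[[138 135 135 129 131 134 136 138 140]
 [133 125 114 112 110 118 127 138 136]
 [134 115 112 113 111 113 110 133 137]
 [129 111 110 112 112 111 109 123 139]
 [122 110 114 111 111 107 101 126 138]
 [125 101 110 109 105 103 103 131 138]
 [134 118 100 101 100 103 126 136 141]
 [132 135 126 126 124 134 138 137 139]
 [138 135 134 138 138 137 138 139 140]]
[(np.float64(262.4105789621396), np.float64(191.70097081582765)), (np.float64(301.5080862533693), np.float64(189.86388140161725))] [array([ 0.44802339, -0.10161664,  0.04      ]), array([ 0.49595306, -0.09495551,  0.04      ])] centre [ 0.47198822 -0.09828607  0.04      ] dist 0.04839032286714601 ang 7.912116513583587
marks [ 0.47278639 -0.09823481  0.048     ] 7.947447284737918
ring face z 0.04004615599544031 ((472.2043762207031, -98.71588897705078), 32.923484802246094)
foot [ 0.46599878 -0.09348827  0.20200481] shift world [ 0.00598944 -0.00479781 -0.16200481] tool [-0.0055603   0.00595243  0.1619818 ]
```

move_arm(
  deltas=[-0.0055,0.0058,0.04,0,0,-0.049,0.5,-0.0055,0.0058,0.09,0,0,-0.049,0.5,-0.0055,0.0058,0.135,0,0,-0.049,0.5,-0.0055,0.0058,0.148,0,0,-0.049,0.5,-0.0055,0.0058,0.154,0,0,-0.049,0.5,-0.0055,0.0058,0.154,0,0,-0.049,0.5,-0.0055,0.0058,0.154,0,0,-0.049,0.5],
)

```text
t: 7.78
tool_pos: [0.4744, -0.0998, 0.108]
orientation: [2.062, 2.366, 0.002]
force: [-0.1, 0.5, -1.8]
opening: 0.0635
gripper_force: 45.0
```

```bash
cat > st.py <<'E'
from h import *
s=robot.read_state();R=Ro.from_rotvec(s['orientation']).as_matrix();f=s['tool_pos']+R@[0,0,.0564]
print('t',s['t'],'foot',f.round(4),'psi',np.degrees(np.arctan2(R[1,1],R[0,1])).round(2),'err tool',(R.T@(np.array([.472,-.0985,.04])-f)).round(4),'F',s['force'].round(2),'T',s['wrist_torque'].round(3),'q',s['q'].round(3),'tilt',R[:2,2].round(4))
E
python3 st.py
```

```text
t 7.775 foot [ 0.4746 -0.0998  0.0516] psi 7.86 err tool [ 0.0017 -0.0024  0.0116] F [-0.05  0.55 -1.79] T [-0.008  0.006  0.01 ] q [-0.313 -0.093  1.942  0.     1.29  -0.45 ] tilt [ 0.0029 -0.0009]
```

move_arm(
  deltas=[0.0015,-0.0022,0.003,0,0,0,0.5,0.0015,-0.0022,0.003,0,0,0,0.5,0.0015,-0.0022,0.003,0,0,0,0.5],
)

```text
t: 8.15
tool_pos: [0.4707, -0.0983, 0.1032]
orientation: [2.064, 2.368, 0.0]
force: [-0.9, 0.6, -1.9]
opening: 0.064
gripper_force: 45.0
```

```bash
python3 st.py
```

```text
t 8.15 foot [ 0.4707 -0.0983  0.0468] psi 7.85 err tool [-0.0004  0.0012  0.0068] F [-0.9   0.58 -1.93] T [ 0.01  -0.018 -0.014] q [-0.312 -0.095  1.953 -0.     1.284 -0.449] tilt [ 0.0001 -0.    ]
```

move_arm(
  deltas=[0,0,0.003,0,0,0,0.5,0,0,0.003,0,0,0,0.5,0,0,0.003,0,0,0,0.5,0,0,0.003,0,0,0,0.5],
)

```text
t: 8.65
tool_pos: [0.4708, -0.0982, 0.1002]
orientation: [2.064, 2.368, -0.0]
force: [-0.4, 0.2, -2.5]
opening: 0.064
gripper_force: 45.0
```

```bash
python3 st.py
```

```text
t 8.65 foot [ 0.4708 -0.0982  0.0438] psi 7.85 err tool [-0.0004  0.0012  0.0038] F [-0.43  0.19 -2.52] T [-0.013 -0.038  0.02 ] q [-0.312 -0.092  1.956 -0.     1.277 -0.449] tilt [-0. -0.]
```

move_arm(
  deltas=[-0.0003,0.0011,0.001,0,0,0,0.5,-0.0003,0.0011,0.002,0,0,0,0.5,-0.0003,0.0011,0.003,0,0,0,0.5,-0.0003,0.0011,0.004,0,0,0,0.5,-0.0003,0.0011,0.005,0,0,0,0.5,-0.0003,0.0011,0.005,0,0,0,0.5],
)

```text
t: 9.4
tool_pos: [0.4718, -0.0983, 0.095]
orientation: [-2.064, -2.368, 0.0]
force: [0.3, -0.6, -2.1]
opening: 0.0635
gripper_force: 45.0
```

```bash
python3 st.py
```

```text
t 9.4 foot [ 0.4718 -0.0983  0.0386] psi 7.85 err tool [-0.0002  0.0002 -0.0014] F [ 0.33 -0.63 -2.13] T [-0.022  0.036  0.014] q [-0.312 -0.082  1.957  0.     1.267 -0.449] tilt [-0.0001  0.0001]
```

move_arm(
  deltas=[0,0,0.001,0,0,0,0.5,0,0,0.002,0,0,0,0.5,0,0,0.003,0,0,0,0.5,0,0,0.003,0,0,0,0.5],
)

```text
t: 9.9
tool_pos: [0.4719, -0.0984, 0.0921]
orientation: [2.064, 2.368, -0.0]
force: [0.6, -0.7, -1.9]
opening: 0.0638
gripper_force: 45.0
```

```bash
python3 st.py
```

```text
t 9.9 foot [ 0.4719 -0.0984  0.0357] psi 7.85 err tool [-0.0001  0.0001 -0.0043] F [ 0.59 -0.74 -1.86] T [-0.181 -0.062 -0.041] q [-0.312 -0.078  1.959 -0.     1.261 -0.449] tilt [ 0.0001 -0.0001]
```

The pins are going in freely.

move_arm(
  deltas=[0,0,0.001,0,0,0,0.5,0,0,0.002,0,0,0,0.5,0,0,0.003,0,0,0,0.5,0,0,0.0035,0,0,0,0.5,0,0,0.0035,0,0,0,0.5,0,0,0.0035,0,0,0,0.5],
)

```text
t: 10.65
tool_pos: [0.4719, -0.0984, 0.0886]
orientation: [2.064, 2.368, -0.0]
force: [-0.0, -1.5, -3.0]
opening: 0.0639
gripper_force: 45.0
```

```bash
python3 st.py
```

```text
t 10.65 foot [ 0.4719 -0.0984  0.0322] psi 7.85 err tool [-0.0001  0.0001 -0.0078] F [-0.04 -1.53 -3.03] T [-0.302 -0.131  0.023] q [-0.312 -0.074  1.962 -0.     1.254 -0.449] tilt [ 0. -0.]
```

move_arm(
  deltas=[0,0,0,0,0,0.05,0.5,0,0,0,0,0,0.1,0.5,0,0,0,0,0,0.15,0.5,0,0,0,0,0,0.2,0.5,0,0,0,0,0,0.25,0.5,0,0,0,0,0,0.3,0.5],
)

```text
t: 11.4
tool_pos: [0.4715, -0.0994, 0.0886]
orientation: [2.396, 2.031, -0.003]
force: [-2.0, -5.5, -1.2]
opening: 0.0637
gripper_force: 45.0
```

```bash
python3 st.py
```

```text
t 11.4 foot [ 0.4714 -0.0995  0.0322] psi -9.43 err tool [ 0.0011  0.0004 -0.0078] F [-2.   -5.48 -1.19] T [-1.305  0.482  0.093] q [-0.313 -0.074  1.962 -0.002  1.254 -0.147] tilt [-0.0009 -0.0018]
```

move_arm(
  deltas=[-0.001,-0.0002,0,0,0,0,0.5,-0.001,-0.0002,0,0,0,0,0.5],
)

```text
t: 11.65
tool_pos: [0.4714, -0.0996, 0.0886]
orientation: [2.394, 2.034, -0.001]
force: [-0.6, -4.3, -2.2]
opening: 0.0637
gripper_force: 45.0
```

```bash
python3 st.py
```

```text
t 11.65 foot [ 0.4714 -0.0996  0.0322] psi -9.31 err tool [ 0.0012  0.0004 -0.0078] F [-0.64 -4.29 -2.16] T [-0.789  0.2    0.118] q [-0.314 -0.074  1.962 -0.     1.254 -0.152] tilt [-0.0002 -0.0004]
```

move_arm(
  deltas=[-0.0007,0,0,0,0,0.04,0.5,-0.0007,0,0,0,0,0.08,0.5,-0.0007,0,0,0,0,0.12,0.5,-0.0007,0,0,0,0,0.16,0.5,-0.0007,0,0,0,0,0.2,0.5],
)

```text
t: 12.28
tool_pos: [0.4711, -0.0998, 0.0886]
orientation: [-2.586, -1.783, 0.001]
force: [-2.5, -1.2, -0.9]
opening: 0.0635
gripper_force: 45.0
```

```bash
python3 st.py
```

```text
t 12.275 foot [ 0.4711 -0.0998  0.0322] psi -20.83 err tool [ 0.0016  0.0004 -0.0078] F [-2.53 -1.19 -0.88] T [-0.432  0.46   0.182] q [-0.315 -0.074  1.962  0.     1.254  0.048] tilt [-0.0008  0.0003]
```

move_arm(
  deltas=[0,0,0,0,0,0.02,0.5,0,0,0,0,0,0.04,0.5,0,0,0,0,0,0.06,0.5],
)

```text
t: 12.65
tool_pos: [0.471, -0.0999, 0.0885]
orientation: [-2.638, -1.704, 0.001]
force: [-3.0, -1.0, 0.2]
opening: 0.0638
gripper_force: 45.0
```

```bash
sed -i "s/'q',s\['q'\].round(3),//" st.py; python3 st.py
```

```text
t 12.65 foot [ 0.471  -0.0999  0.0321] psi -24.28 err tool [ 0.0016  0.0003 -0.0079] F [-3.04 -1.02  0.2 ] T [-0.234  0.954  0.162] tilt [-0.0009  0.0003]
```

move_arm(
  deltas=[0,0,0,0,0,0.02,0.5,0,0,0,0,0,0.04,0.5,0,0,0,0,0,0.06,0.5],
)

```text
t: 13.02
tool_pos: [0.4711, -0.0999, 0.0884]
orientation: [-2.689, -1.624, 0.001]
force: [-4.0, -0.8, -0.1]
opening: 0.064
gripper_force: 45.0
```

```bash
python3 st.py
```

```text
t 13.025 foot [ 0.471  -0.0999  0.032 ] psi -27.75 err tool [ 0.0017  0.0002 -0.008 ] F [-3.98 -0.85 -0.1 ] T [-0.212  1.107  0.146] tilt [-0.0007  0.0003]
```

move_arm(
  deltas=[-0.0002,-0.0005,0,0,0,0.02,0.5,-0.0002,-0.0005,0,0,0,0.04,0.5,-0.0002,-0.0005,0,0,0,0.06,0.5],
)

```text
t: 13.4
tool_pos: [0.4709, -0.0999, 0.0885]
orientation: [-2.737, -1.542, -0.0]
force: [-2.7, -1.4, -3.7]
opening: 0.0636
gripper_force: 45.0
```

```bash
python3 st.py
```

```text
t 13.4 foot [ 0.4709 -0.0999  0.0321] psi -31.19 err tool [ 0.0018  0.0002 -0.0079] F [-2.66 -1.45 -3.69] T [-0.217  0.586  0.148] tilt [-0.      0.0001]
```

move_arm(
  deltas=[0,0,0,0,0,0.02,0.5,0,0,0,0,0,0.04,0.5,0,0,0,0,0,0.06,0.5],
)

```text
t: 13.78
tool_pos: [0.4708, -0.0999, 0.0886]
orientation: [-2.782, -1.46, 0.0]
force: [-2.9, -0.6, -3.5]
opening: 0.0635
gripper_force: 45.0
```

```bash
python3 st.py
```

```text
t 13.775 foot [ 0.4708 -0.0999  0.0322] psi -34.63 err tool [ 0.0019  0.0002 -0.0078] F [-2.95 -0.57 -3.51] T [-0.193  0.641  0.075] tilt [-0.0002  0.0001]
```

move_arm(
  deltas=[0,0,0,0,0,0.02,0.5,0,0,0,0,0,0.04,0.5,0,0,0,0,0,0.06,0.5],
)

```text
t: 14.15
tool_pos: [0.4707, -0.0999, 0.0885]
orientation: [-2.824, -1.375, 0.0]
force: [-3.7, -0.7, -4.1]
opening: 0.064
gripper_force: 45.0
```

```bash
python3 st.py
```

```text
t 14.15 foot [ 0.4707 -0.0999  0.0321] psi -38.06 err tool [ 0.0019  0.0002 -0.0079] F [-3.69 -0.7  -4.1 ] T [-0.048  0.84   0.194] tilt [-0.0004  0.0002]
```

move_arm(
  deltas=[-0.0003,-0.0004,0,0,0,0.02,0.5,-0.0003,-0.0004,0,0,0,0.04,0.5,-0.0003,-0.0004,0,0,0,0.06,0.5],
)

```text
t: 14.52
tool_pos: [0.4704, -0.0999, 0.0886]
orientation: [-2.864, -1.29, -0.0]
force: [-2.6, 0.4, -6.5]
opening: 0.064
gripper_force: 45.0
```

```bash
python3 st.py
```

```text
t 14.525 foot [ 0.4704 -0.0999  0.0322] psi -41.5 err tool [ 0.0021  0.0003 -0.0078] F [-2.58  0.35 -6.5 ] T [0.022 0.444 0.129] tilt [0.0001 0.0001]
```

move_arm(
  deltas=[0,0,0,0,0,0.02,0.5,0,0,0,0,0,0.04,0.5,0,0,0,0,0,0.06,0.5],
)

```text
t: 14.9
tool_pos: [0.4703, -0.0999, 0.0886]
orientation: [-2.902, -1.204, 0.0]
force: [-2.2, 1.3, -5.3]
opening: 0.0638
gripper_force: 45.0
```

```bash
python3 st.py
```

```text
t 14.9 foot [ 0.4703 -0.0999  0.0322] psi -44.94 err tool [ 0.0021  0.0002 -0.0078] F [-2.21  1.34 -5.28] T [0.094 0.487 0.204] tilt [-0.0001  0.0001]
```

move_arm(
  deltas=[0,-0.0004,0,0,0,0.02,0.5,0,-0.0004,0,0,0,0.04,0.5,0,-0.0004,0,0,0,0.06,0.5],
)

```text
t: 15.28
tool_pos: [0.4702, -0.0997, 0.0887]
orientation: [2.936, 1.116, 0.0]
force: [-0.9, -1.2, -6.3]
opening: 0.0637
gripper_force: 45.0
```

```bash
python3 st.py
```

```text
t 15.275 foot [ 0.4702 -0.0997  0.0323] psi -48.38 err tool [ 0.0022  0.0003 -0.0077] F [-0.87 -1.21 -6.28] T [-0.064  0.253  0.169] tilt [ 0.0002 -0.0001]
```

move_arm(
  deltas=[0,0,0,0,0,0.02,0.5,0,0,0,0,0,0.04,0.5,0,0,0,0,0,0.06,0.5],
)

```text
t: 15.65
tool_pos: [0.4701, -0.0997, 0.0887]
orientation: [2.969, 1.028, 0.0]
force: [-0.9, -1.0, -6.2]
opening: 0.0638
gripper_force: 45.0
```

```bash
python3 st.py
```

```text
t 15.65 foot [ 0.4701 -0.0997  0.0323] psi -51.82 err tool [ 0.0022  0.0002 -0.0077] F [-0.86 -0.97 -6.24] T [-0.11   0.32   0.119] tilt [ 0. -0.]
```

move_arm(
  deltas=[0,0,0,0,0,0.02,0.5,0,0,0,0,0,0.04,0.5,0,0,0,0,0,0.06,0.5],
)

```text
t: 16.02
tool_pos: [0.47, -0.0996, 0.0887]
orientation: [-2.998, -0.938, 0.0]
force: [-2.3, -0.7, -4.6]
opening: 0.0638
gripper_force: 45.0
```

```bash
python3 st.py
```

```text
t 16.025 foot [ 0.47   -0.0996  0.0323] psi -55.25 err tool [ 0.0023  0.0002 -0.0077] F [-2.26 -0.74 -4.65] T [-0.063  0.492  0.133] tilt [-0.0002  0.0001]
```

move_arm(
  deltas=[0,0,0,0,0,0.02,0.5,0,0,0,0,0,0.04,0.5,0,0,0,0,0,0.06,0.5],
)

```text
t: 16.4
tool_pos: [0.47, -0.0996, 0.0886]
orientation: [-3.025, -0.848, 0.0]
force: [-2.4, 1.4, -3.6]
opening: 0.0637
gripper_force: 45.0
```

```bash
python3 st.py
```

```text
t 16.4 foot [ 0.47   -0.0996  0.0322] psi -58.67 err tool [ 0.0022  0.0001 -0.0078] F [-2.42  1.43 -3.59] T [0.081 0.643 0.477] tilt [-0.0002  0.0001]
```

The torque jumped to 0.48 N m, so the seat has been met. I'll hold and reread.

move_arm(
  deltas=[0,0,0,0,0,0,0.5,0,0,0,0,0,0,0.5,0,0,0,0,0,0,0.5],
)

```text
t: 16.77
tool_pos: [0.47, -0.0996, 0.0886]
orientation: [-3.024, -0.85, 0.0]
force: [-3.1, 0.1, -3.1]
opening: 0.0642
gripper_force: 45.0
```

```bash
python3 st.py; python3 -c "
from h import *
a=[]
for i in range(3): robot.read_camera('side'); a.append(robot.read_state()['wrist_torque'][2])
print(a)"
```

```text
t 16.775 foot [ 0.47   -0.0996  0.0322] psi -58.6 err tool [ 0.0022  0.0001 -0.0078] F [-3.13  0.14 -3.06] T [0.148 0.71  0.371] tilt [-0.0002  0.0001]
[np.float64(0.4031616920056791), np.float64(0.3583433350731191), np.float64(0.4163114635523956)]
```

move_arm(
  deltas=[0,0,0,0,0,0.008,0.5,0,0,0,0,0,0.015,0.5,0,0,0,0,0,0.015,0.5,0,0,0,0,0,0.015,0.5],
)

```text
t: 17.42
tool_pos: [0.4701, -0.0996, 0.0886]
orientation: [-3.031, -0.827, 0.0]
force: [-4.5, 1.9, -2.8]
opening: 0.0635
gripper_force: 45.0
```

```bash
python3 st.py; python3 -c "
from h import *
a=[]
for i in range(3): robot.read_camera('side'); a.append(robot.read_state()['wrist_torque'][2])
print(a)"
```

```text
t 17.425 foot [ 0.47   -0.0996  0.0322] psi -59.47 err tool [ 0.0022  0.0001 -0.0078] F [-4.53  1.89 -2.83] T [0.365 0.888 0.588] tilt [-0.0001  0.0001]
[np.float64(0.5865554733917584), np.float64(0.5787671466930281), np.float64(0.5628468915642564)]
```

move_arm(
  deltas=[0,0,0,0,0,-0.015,0.5,0,0,0,0,0,-0.03,0.5,0,0,0,0,0,-0.045,0.5,0,0,0,0,0,-0.045,0.5],
)

```text
t: 18.08
tool_pos: [0.4704, -0.1, 0.0888]
orientation: [3.011, 0.895, 0.001]
force: [-2.4, -0.1, -3.9]
opening: 0.0634
gripper_force: 45.0
```

```bash
python3 st.py; python3 -c "
from h import *
a=[]
for i in range(3): robot.read_camera('side'); a.append(robot.read_state()['wrist_torque'][2])
print(a)"
```

```text
t 18.075 foot [ 0.4704 -0.1     0.0324] psi -56.89 err tool [ 0.0021 -0.0004 -0.0076] F [-2.36 -0.07 -3.85] T [-0.006  0.549  0.032] tilt [ 0.0007 -0.0005]
[np.float64(0.09114345685548661), np.float64(0.06651888367723954), np.float64(-0.008259307883357637)]
```

Unloaded. I'll draw the spanner out straight up.

move_arm(
  deltas=[0,0,0,0,0,-0.012,0.5,0,0,-0.002,0,0,-0.012,0.5,0,0,-0.005,0,0,-0.012,0.5,0,0,-0.009,0,0,-0.012,0.5,0,0,-0.014,0,0,-0.012,0.5,0,0,-0.02,0,0,-0.012,0.5,0,0,-0.06,0,0,-0.012,0.5,0,0,-0.12,0,0,-0.012,0.5,0,0,-0.17,0,0,-0.012,0.5,0,0,-0.17,0,0,-0.012,0.5],
)

```text
t: 19.48
tool_pos: [0.4727, -0.1005, 0.2645]
orientation: [3.001, 0.912, 0.013]
force: [1.1, -0.4, -4.0]
opening: 0.0637
gripper_force: 45.0
```

```bash
python3 st.py; python3 -c "
from h import *
s=robot.read_state();R=Ro.from_rotvec(s['orientation']).as_matrix()
print(s['tool_pos'],np.degrees(np.arctan2(R[1,1],R[0,1])),s['q'])
d=np.array([.4453,.2410,.26])-s['tool_pos'];print(R.T@d)
"
```

```text
t 19.475 foot [ 0.4732 -0.1006  0.2081] psi -56.21 err tool [-0.0009 -0.0038  0.1681] F [ 1.12 -0.42 -4.02] T [0.005 0.077 0.024] tilt [ 0.0094 -0.003 ]
[ 0.47270935 -0.10046585  0.2645234 ] -56.20641602638073 [-3.15603278e-01 -2.12398297e-01  1.75854752e+00  5.59279128e-05
  1.58560975e+00  6.65361299e-01]
[ 0.16712902 -0.2990452   0.00324241]
```

move_arm(
  deltas=[0.0175,-0.0384,0,0,0,0.042,0.5,0.035,-0.0768,0,0,0,0.084,0.5,0.0525,-0.1152,0,0,0,0.126,0.5,0.07,-0.1536,0,0,0,0.168,0.5,0.0875,-0.192,0,0,0,0.21,0.5,0.105,-0.2304,0,0,0,0.252,0.5,0.1225,-0.2688,0,0,0,0.294,0.5,0.14,-0.307,0,0,0,0.335,0.5,0.14,-0.307,0,0,0,0.335,0.5,0.14,-0.307,0,0,0,0.335,0.5,0.14,-0.307,0,0,0,0.335,0.5,0.14,-0.307,0,0,0,0.335,0.5],
)

```text
t: 20.98
tool_pos: [0.416, 0.2325, 0.2586]
orientation: [3.116, 0.397, -0.0]
force: [-0.3, -0.4, -1.7]
opening: 0.0639
gripper_force: 45.0
```

```bash
python3 - <<'E'
from h import *
s=robot.read_state()
im,d,K,C=cam('wrist'); P=cloud(d,K,C); np.savez('w5.npz',im=im,d=d,K=K,C=C)
R=Ro.from_rotvec(s['orientation']).as_matrix();print(s['tool_pos'],'psi',np.degrees(np.arctan2(R[1,1],R[0,1])),R[:2,2])
near=(abs(P[...,0]-.4455)<.07)&(abs(P[...,1]-.241)<.08)
hsv=cv2.cvtColor(im,cv2.COLOR_RGB2HSV)
m=near&(P[...,2]>.024)&(P[...,2]<.036)&(hsv[...,2]>120)&(hsv[...,1]>40)
m=cv2.morphologyEx(m.astype(np.uint8),cv2.MORPH_OPEN,np.ones((3,3)))>0
print('stand',m.sum(),cv2.minAreaRect((P[m][:,:2]*1000).astype(np.float32)))
f=s['tool_pos']+R@[0,0,.0564];e=np.array([.4453,.2410,.03])-f;print('to stand, tool',R.T@e)
save('w5.png',cv2.resize(im[90:290,180:380],(600,600),interpolation=cv2.INTER_CUBIC))
E
```

```text
[0.41597303 0.23246276 0.25857848] psi -75.48249740496907 [ 1.04638327e-05 -1.07160390e-04]
stand 2233 ((445.1570129394531, 240.6756134033203), (39.86356735229492, 91.91460418701172), 14.506339073181152)
to stand, tool [ 0.0305345  -0.00093741  0.17217787]
```

View pics/w5.png

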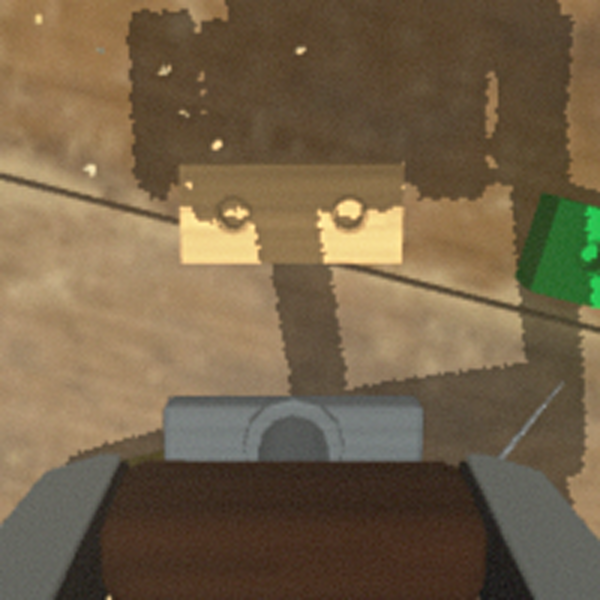

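The stand's two holes show at crop (234,211) and (348,211), parallel to the crossbar. The spanner is unchanged in the hand, so I'll lower it.

move_arm(
  deltas=[0.0304,-0.0008,0.03,0,0,0,0.5,0.0304,-0.0008,0.08,0,0,0,0.5,0.0304,-0.0008,0.13,0,0,0,0.5,0.0304,-0.0008,0.155,0,0,0,0.5,0.0304,-0.0008,0.155,0,0,0,0.5,0.0304,-0.0008,0.155,0,0,0,0.5,0.0304,-0.0008,0.155,0,0,0,0.5,0.0304,-0.0008,0.163,0,0,0,0.5,0.0304,-0.0008,0.169,0,0,0,0.5,0.0304,-0.0008,0.173,0,0,0,0.5,0.0304,-0.0008,0.175,0,0,0,0.5,0.0304,-0.0008,0.175,0,0,0,0.5],
)

```text
t: 22.52
tool_pos: [0.4448, 0.2417, 0.0834]
orientation: [3.116, 0.399, -0.001]
force: [0.1, 0.3, -1.9]
opening: 0.0636
gripper_force: 45.0
```

```bash
python3 st.py
```

```text
t 22.525 foot [0.4448 0.2417 0.027 ] psi -75.4 err tool [-0.0594  0.3361 -0.0129] F [ 0.1   0.26 -1.9 ] T [0.011 0.058 0.035] tilt [-0.0004 -0.0002]
```

move_arm(
  deltas=[0,0,0.002,0,0,0,0.5,0,0,0.004,0,0,0,0.5,0,0,0.0055,0,0,0,0.5,0,0,0.0055,0,0,0,0.5],
)

```text
t: 23.02
tool_pos: [0.4448, 0.2417, 0.078]
orientation: [3.116, 0.399, -0.0]
force: [-0.1, -0.5, -0.8]
opening: 0.0634
gripper_force: 45.0
```

```bash
python3 st.py
```

```text
t 23.025 foot [0.4448 0.2417 0.0216] psi -75.4 err tool [-0.0594  0.3361 -0.0184] F [-0.11 -0.47 -0.81] T [ 0.018  0.039 -0.045] tilt [-0.0003 -0.0001]
```

The spanner is nearly seated. I'll release it and rise.

move_arm(
  deltas=[0,0,0.0005,0,0,0,0.75,0,0,0.0005,0,0,0,1,0,0,0.0005,0,0,0,1,0,0,0.0005,0,0,0,1,0,0,0.0005,0,0,0,1,0,0,-0.02,0,0,0,1,0,0,-0.06,0,0,0,1,0,0,-0.12,0,0,0,1,0,0,-0.18,0,0,0,1,-0.03,0,-0.18,0,0,0,1,-0.03,0,-0.18,0,0,0,1,-0.03,0,-0.18,0,0,0,1],
)

```text
t: 24.52
tool_pos: [0.4159, 0.2342, 0.2576]
orientation: [3.116, 0.399, -0.001]
force: [-0.2, 0.5, -0.7]
opening: 0.0927
gripper_force: 0.0
```

```bash
python3 - <<'E'
from h import *
s=robot.read_state();print(s['opening'],s['force'])
im,d,K,C=cam('wrist'); P=cloud(d,K,C)
near=(abs(P[...,0]-.4455)<.05)&(abs(P[...,1]-.241)<.06)&(d>.1)
m=near&(P[...,2]>.09)&(P[...,2]<.11)
print('grip',cv2.minAreaRect((P[m][:,:2]*1000).astype(np.float32)),np.percentile(P[m][:,2],[2,50,98]))
save('w6.png',cv2.resize(im[90:290,180:380],(600,600),interpolation=cv2.INTER_CUBIC))
E
```

```text
0.09268514263051668 [-0.21735806  0.52900997 -0.67742955]
grip ((447.3781433105469, 242.064697265625), (18.042678833007812, 63.23092269897461), 14.482157707214355) [0.09403215 0.09851336 0.10041856]
```

View pics/w6.png

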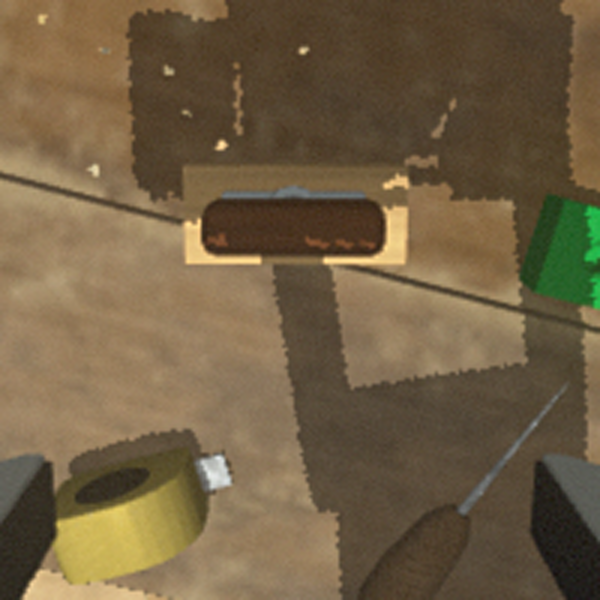

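The spanner stands upright and released in the wooden stand. Its grip is at crop (293,227), with the top at 98.5 mm as at the start and about 2 mm off centre. I'm handing the job in.

```bash
python3 -c "
from plant import robot
print(robot.close_job())"
```

```text
the job is handed in; nothing more can be done
None
```

I handed the job in at about 25 s. The ring met its seat and read about 0.58 N m while held, above the 0.45 target but under the 0.7 limit. The spanner stands back upright in its wooden stand, about 2 mm off centre, and no verdict was shown.

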